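# Shim the rocking classroom balance

## Task

The bench balance rocks because its yellow-capped foot has lost its pad. Push the orange ramp shim along the table, thin end first, under that foot until the foot stands on the shim's flat part and the balance is level and steady, then let go and leave it. Only push the shim, never lift it off the table; do not push or lift the balance with the gripper or shove it out of its place, and leave the jar, pen and ruler where they are.

Things in the scene. Friction and masses are not known exactly. Their poses are not given: they have to be found in the camera images.
- balance: Grey-white balance, steel pan, 1.3-1.9 kg, loose. Housing 150 x 150 mm, underside 22, pan top 65 mm above the table when level. Origin: centre between the feet, at pad-bottom level; z up. Round grey lugs (30 mm across, 16-34 mm high) at x, y = +-80 mm: three with black cap and rubber pad, one (x -80, y +80: near left seen from the robot) with yellow cap and no pad. Leans about 0.08 rad to it.
- short_foot (a point): Lowest point of the bare steel foot (shallow dome, 26 mm across) under the yellow cap. It rests on the table at the start, carrying about 2 to 4 N while the opposite foot hangs in the air; 8 mm above the table when the balance is level.
- shim: Loose orange ramp shim, 60 g, 50 mm wide. Origin: underside, below the middle of its flat part; x to the thin toe, z up. Toe at x +70 mm (1.5 mm thick), ramp up to 8 mm height at x +20, flat to x -20, then a heel block 30 mm high to x -42. Starts flat, toe 1 to 5 cm short of the bare foot and pointing roughly at it. Balance is level with the bare foot over x -5 to +20.
- shim_heel (a point): Middle of the heel's upright back face (50 wide, 30 mm high), 15 mm above the table, at shim x -42 mm: the place to push. Pushing under the foot takes about 3 to 7 N. When the bare foot is over shim x -5 mm the heel's front meets the yellow-capped lug; pushing on would shove the balance.
- jar: Amber specimen jar with white lid, 48 mm diameter, 75 mm high, loose, a bystander. Origin: centre of its underside.
- pen: Magenta pen, 130 x 10 x 9 mm (about 155 mm with its ends), lying along its x, loose, a bystander. Origin: centre of its underside.
- ruler: Red plastic ruler, 160 x 30 x 4 mm, lying along its x, loose, a bystander. Origin: centre of its underside.
Things that resemble listed ones, but are neither listed nor needed, are in the scene too. Of the things like the shim, leave any that is purple or red; of the rest the larger one is meant.

How it is judged:
By the outcome, as a careful person would: the job done as asked, in the order asked, and still so for the second after the job is handed in, with the robot touching nothing.
It also fails if it takes over 45 s, if anything falls off the work surface, if the arm or the gripper's body presses on something with over 40 N, if the wrist force passes 120 N, or if a joint passes its speed limit or range.

## Robot

A 7-joint arm with a two-finger parallel gripper is mounted at the origin on the work surface. World frame = base frame: x ahead of the robot, y to its left, z up, the work surface at z = 0. Lengths are in m, angles in rad, forces in N, time in s.
With the tool pointing down it reaches from about 0.425 to 1.025 m from the base axis. Payload 3.6 kg.
Tool frame: the origin (TCP) lies midway between the tips of the shut fingers; the grasp point (between the pads) lies 19 mm behind it; z points along the fingers, y is the direction in which the jaws open and shut (so a half turn about z gives the same grasp; the last joint's range is limited). The gripper opens to 85 mm and grips with 20 to 120 N. Pads are 22 mm wide; open, the fingers measure 114 mm over their backs; the gripper's body (76 mm by 85 mm) begins 54 mm behind the grasp point. The pads swing forward as they close: fully open they stand 13 mm farther back than shut.
Start: joints at [1.036, 0.591, 0.048, 1.609, -0.033, 0.943, -0.034], TCP at [0.309, -0.656, 0.231] pointing down, gripper open.
Joint ranges: [-2.69, 2.69], [-0.47, 2.24], [-1.27, 1.36], [0.19, 2.51], [-1.53, 4.68], [0.08, 2.07], [-3.09, 3.09]. Speed limits (rad/s): [2.57, 2.57, 3.14, 3.14, 3.14, 3.14, 3.14].

## Interface

Orientations are given as a unit quaternion [w, x, y, z].
In Python, from bench import robot gives the robot as it stands.
- The arm moves only by the tool arm_command, never from a script. Its argument "deltas" is a list that holds one entry, the list of rows, each a list of 7 numbers: the turn, a rotation vector about the world's x, y, z in rad, then the shift along the world's x, y, z in cm, then the closure, from 0 (fully open) to 1 (shut). In form: [[[wx, wy, wz, x, y, z, hand], ...]]. A call has 1 to 20 rows; each row is the pose to reach, as a shift and turn from the pose commanded when the call began; what a row does not reach only later rows make up. A row lasts 1/10 s, in which the tool goes at most 50 mm and 8.59 degrees, less where a joint would pass 70% of its speed; a pose out of reach is approached as far as the arm can. A call with a gripper value outside its range is refused whole. The fingers move at their own pace and stop on an object; "squeeze" is the grip in N (left out, the last holds). Time passes only in rows, so rows that repeat a pose let the fingers close. It gives the time, the measured TCP pose, the force and the opening at its end, in the units of the state.
- robot.read_state(): the state, without advancing time (a new reading comes with each control period).
- robot.snapshot(name): name is "side" or "top" or "wrist"; returns a dict with "img" (384x512x3 uint8, red, green, blue), "vertical_fov" (degrees; the focal length in pixels is half the picture's height over the tangent of half this angle, whatever the lens; pixels are square), "cx", "cy" (the principal point, pixels), "origin" and "rotation" of the camera in the world; the wrist camera has in their place "mount" (4x4, takes a point from camera to tool coordinates, whose origin is the TCP and whose axes are the flange's). Camera axes: x right, y up, looking along -z (the intrinsics and any distortion apply to the point x, -y, -z); pixel columns grow to the right and rows downward; lengths in m; the calibration is good to about 2 mm. A picture is of the moment at which its call begins: read the wrist's pose just before it. There is no depth.
- robot.finish_job(): hands the job in, once; it reports no verdict.
The state is a dict: "time_s": time; "joint_pos": joint angles; "qvel": joint speeds; "joint_efforts": joint torques, N m; "position": TCP position; "tcp_rot": TCP orientation; "wrist_force": force on the tool from outside, world axes, zero at the start; "wrist_torque": the same for the moment, N m; "finger_gap": finger opening in m.
Only numpy, scipy, OpenCV 4.12 (cv2) and the standard library are available. Lean on these libraries where they do the work, as an engineer would, in place of code of your own. Each camera call takes 0.05 s, during which the arm holds its last target. There are 200 camera calls.

## Working session

There is one attempt and no reset: what is moved stays moved. The work goes in short steps, Python scripts to look and compute and a tool call to move; the robot and the scene stay as the last step left them, time stands still between calls to the robot, and variables do not carry over. Pictures are saved under pics/ and viewed, about 8 in all and at most 12, crops included, and the job is handed in when it is done.

Besides the shell and the picture viewer there is one more tool, called after "Request:" by a JSON object that holds its "op" and its "data", one argument or row to a line. arm_command: Moves the arm, as the interface text tells. Its arguments: {"type":"object","properties":{"deltas":{"type":"array"},"squeeze":{"type":"number"}},"required":["deltas"]}

```bash
mkdir -p pics; cat > h.py <<'E'
import numpy as np, cv2
from bench import robot
def snap(n,f):
    s=robot.snapshot(n); cv2.imwrite('pics/'+f+'.png',s['img'][:,:,::-1]); return s
E
python3 - <<'E'
from h import *
import pickle
for n in('top','side'):
    s=snap(n,n+'0'); pickle.dump(s,open(n+'0.pkl','wb')); print(n,{k:v for k,v in s.items() if k!='img'})
a=cv2.imread('pics/top0.png');b=cv2.imread('pics/side0.png')
print(robot.read_state())
E
```

```text
top {'vertical_fov': 48.91096825874704, 'cx': 258.3249760880359, 'cy': 191.37150495433968, 'origin': array([ 0.38544574, -0.01444271,  1.04711743]), 'rotation': array([-0.6773778 , -0.06903746,  0.07638563,  0.72839439])}
side {'vertical_fov': 44.708736331924385, 'cx': 249.6610356188517, 'cy': 196.84994124130344, 'origin': array([ 0.27261666, -0.51042026,  0.74493976]), 'rotation': array([ 0.90671754,  0.31709971, -0.09021268, -0.26300712])}
{'time_s': 0.1, 'joint_pos': array([ 1.03651411,  0.5920388 ,  0.04830183,  1.60966805, -0.03334253,
        0.94272471, -0.03371396]), 'qvel': array([ 0.00054834, -0.00121294,  0.0003643 , -0.0026031 , -0.00076872,
       -0.00141356, -0.00101441]), 'joint_efforts': array([ 4.45153753e-03, -5.50004411e+01,  1.55275092e+00, -1.98827291e+01,
        9.60527774e-03,  3.82469734e-03, -2.95625352e-05]), 'position': array([ 0.30902471, -0.65502545,  0.23025667]), 'tcp_rot': array([-9.82957047e-04,  9.75806701e-01,  2.18632679e-01, -2.60448146e-04]), 'wrist_force': array([0.13928405, 0.0201705 , 0.09272497]), 'wrist_torque': array([-0.06492975, -0.00481657,  0.03024974]), 'finger_gap': 0.085557893536239}
```

View pics/top0.png

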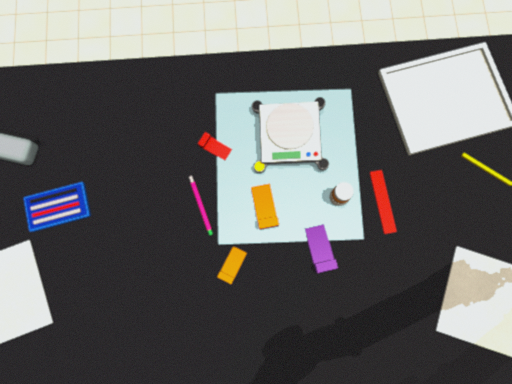

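View pics/side0.png

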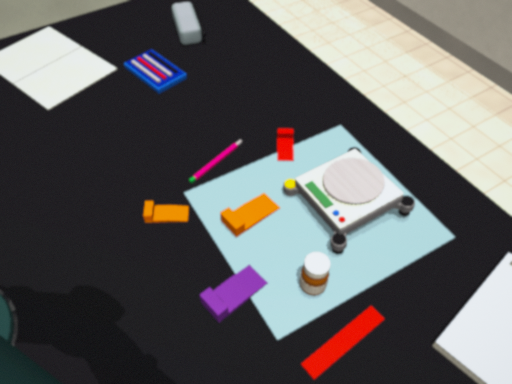

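The top view shows the balance at (290,132), with its yellow foot at (259,167). There are two orange shims, at (264,206) on the mat and at (232,265). The purple (321,248) and red (215,146) ones are to be left. The mat one looks larger, so next I'll measure both and take a crop.

```bash
cat >> h.py <<'E'
from scipy.spatial.transform import Rotation as R
def cast(s,uv,z,rot=None,org=None):
    uv=np.atleast_2d(uv).astype(float); f=s['img'].shape[0]/2/np.tan(np.radians(s['vertical_fov'])/2)
    d=np.c_[(uv[:,0]-s['cx'])/f,-(uv[:,1]-s['cy'])/f,-np.ones(len(uv))]
    if rot is None: q=np.array(s['rotation']); rot=R.from_quat(np.roll(q,-1)) ; org=s['origin']
    d=rot.apply(d); return org+d*((z-org[2])/d[:,2])[:,None]
def mask(s,lo,hi):
    h=cv2.cvtColor(s['img'],cv2.COLOR_RGB2HSV); return cv2.inRange(h,lo,hi)
ORANGE=((10,120,70),(21,255,255)); YEL=((25,130,80),(34,255,255)); 
def blobs(m,amin=20):
    cs,_=cv2.findContours(m,cv2.RETR_EXTERNAL,cv2.CHAIN_APPROX_NONE); return [c for c in cs if cv2.contourArea(c)>amin]
E
python3 - <<'E'
from h import *
import pickle
for n in('top','side'):
    s=pickle.load(open(n+'0.pkl','rb'))
    for nm,c in(('or',ORANGE),('ye',YEL)):
        for b in blobs(mask(s,*c)):
            m=b[:,0].mean(0); z=0.004 if nm=='or' else .03
            P=cast(s,b[:,0],z)[:,:2]
            r=cv2.minAreaRect((P*1000).astype(np.float32))
            print(n,nm,m.round(),cv2.contourArea(b),'centre,size mm',np.round(r[0]),np.round(r[1]),round(r[2],1))
            if nm=='or': print('  corners',np.round(cv2.boxPoints(r)).tolist())
            if nm=='or': a=cv2.approxPolyDP(b,2.5,True)[:,0]; print('  poly',a.tolist(), np.round(cast(s,a,0.0)[:,:2]*1000).tolist())
a=cv2.imread('pics/top0.png')[145:300,190:310]; b=cv2.imread('pics/side0.png')[165:255,135:325]
a=cv2.resize(a,None,fx=3.4,fy=3.4,interpolation=2); b=cv2.resize(b,None,fx=2,fy=2,interpolation=2)
o=np.zeros((a.shape[0],a.shape[1]+b.shape[1],3),np.uint8); o[:,:a.shape[1]]=a; o[:b.shape[0],a.shape[1]:]=b
cv2.imwrite('pics/crop0.png',o)
E
```

```text
top or [232. 265.] 591.5 centre,size mm [426.  45.] [42. 88.] 59.3
  corners [[377.0, 49.0], [453.0, 4.0], [475.0, 41.0], [399.0, 86.0]]
  poly [[234, 246], [217, 274], [229, 284], [247, 253]] [[471.0, 36.0], [406.0, 82.0], [380.0, 54.0], [451.0, 6.0]]
top or [337. 198.] 25.5 centre,size mm [ 572. -229.] [41. 16.] 41.7
  corners [[552.0, -237.0], [563.0, -249.0], [593.0, -222.0], [582.0, -210.0]]
  poly [[333, 190], [333, 198], [344, 202], [334, 196]] [[594.0, -223.0], [573.0, -220.0], [561.0, -247.0], [578.0, -223.0]]
top or [264. 206.] 762.0 centre,size mm [565. -45.] [108.  49.] 8.3
  corners [[508.0, -28.0], [515.0, -77.0], [622.0, -62.0], [615.0, -13.0]]
  poly [[269, 184], [251, 188], [260, 228], [278, 224]] [[621.0, -62.0], [614.0, -16.0], [511.0, -31.0], [517.0, -76.0]]
top ye [259. 166.] 62.0 centre,size mm [662. -39.] [22. 25.] 41.9
top ye [487. 169.] 258.5 centre,size mm [ 615. -605.] [140.  15.] 51.1
side or [314. 279.] 146.0 centre,size mm [ 582. -229.] [26. 45.] 44.1
  corners [[557.0, -222.0], [588.0, -255.0], [607.0, -236.0], [576.0, -204.0]]
  poly [[302, 271], [304,
[... 181 characters left out ...]
.0 centre,size mm [427.  49.] [60. 94.] 59.4
  corners [[371.0, 47.0], [452.0, -0.0], [482.0, 51.0], [402.0, 99.0]]
  poly [[144, 200], [144, 222], [188, 221], [189, 206], [186, 204], [155, 204], [152, 199]] [[402.0, 100.0], [379.0, 49.0], [453.0, 5.0], [472.0, 37.0], [469.0, 45.0], [416.0, 79.0], [417.0, 94.0]]
side or [248. 213.] 1132.5 centre,size mm [563. -40.] [108.  64.] 5.4
  corners [[506.0, -14.0], [512.0, -77.0], [620.0, -67.0], [614.0, -3.0]]
  poly [[278, 207], [262, 194], [234, 211], [224, 210], [221, 216], [237, 235]] [[621.0, -61.0], [612.0, -15.0], [542.0, -22.0], [526.0, -9.0], [514.0, -19.0], [517.0, -74.0]]
side ye [290. 184.] 71.5 centre,size mm [661. -43.] [24. 20.] 55.0
```

View pics/crop0.png

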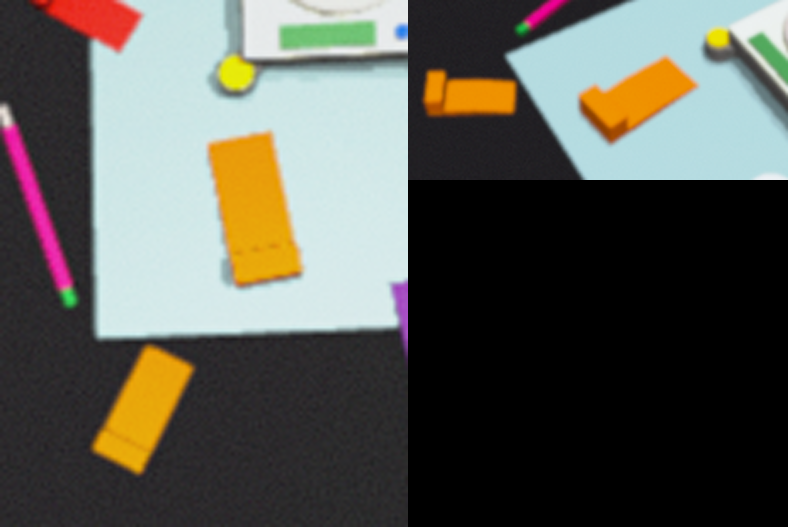

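Candidates are orange (264,206), measuring about 108x49 mm on the mat, and orange (232,265), about 88x42 mm. The crop shows the mat one is bigger and its toe faces the yellow foot, so that is the one. Its toe is near (617,-39) mm, heel back near (507,-54), yaw about 8°, and the foot is near (661,-41). I'll move to a hover behind the heel with the jaws about 20 mm apart.

Request:
{"op": "arm_command", "data": {
  "deltas": [
    [[0,0,-0.3,16,59.5,0,0.75],[0,0,-0.3,16,59.5,0,0.75],[0,0,-0.3,16,59.5,0,0.75],[0,0,-0.3,16,59.5,0,0.75],[0,0,-0.3,16,59.5,0,0.75],[0,0,-0.3,16,59.5,0,0.75],[0,0,-0.3,16,59.5,0,0.75],[0,0,-0.3,16,59.5,0,0.75],[0,0,-0.3,16,59.5,0,0.75],[0,0,-0.3,16,59.5,0,0.75],[0,0,-0.3,16,59.5,0,0.75],[0,0,-0.3,16,59.5,0,0.75],[0,0,-0.3,16,59.5,0,0.75],[0,0,-0.3,16,59.5,0,0.75],[0,0,-0.3,16,59.5,0,0.75],[0,0,-0.3,16,59.5,0,0.75],[0,0,-0.3,16,59.5,0,0.75]]
  ]
}}

```text
time_s: 1.8
position: [0.4687, -0.0626, 0.2312]
tcp_rot: [0.0, 0.998, 0.069, -0.0]
wrist_force: [-0.6, -0.6, 1.1]
finger_gap: 0.0212
```

```bash
cat >> h.py <<'E'
def wrist(f):
    st=robot.read_state(); s=snap('wrist',f); T=R.from_quat(np.roll(st['tcp_rot'],-1)); M=np.array(s['mount'])
    return s,T*R.from_matrix(M[:3,:3]),st['position']+T.apply(M[:3,3]),st
E
python3 - <<'E'
from h import *
s,rot,org,st=wrist('w1')
print(st['time_s'],st['position'],st['tcp_rot'],st['finger_gap'],st['wrist_force'],[k for k in s],org)
for nm,c,z in(('or',ORANGE,0),('ye',YEL,.027)):
    for b in blobs(mask(s,*c),100):
        a=cv2.approxPolyDP(b,4,True)[:,0]
        print(nm,b[:,0].mean(0),np.round(cast(s,b[:,0].mean(0),z,rot,org)*1000)); print(a.tolist(),np.round(cast(s,a,z,rot,org)[:,:2]*1000).tolist())
E
```

```text
1.8 [ 0.46873783 -0.06260974  0.23118754] [ 2.83518099e-04  9.97644469e-01  6.85954891e-02 -3.01958804e-04] 0.021150398812160336 [-0.63475517 -0.59033158  1.1436644 ] ['img', 'vertical_fov', 'cx', 'cy', 'mount'] [ 0.54891942 -0.05128716  0.37409926]
or [163.32704403 184.48427673] [[422.  46.   0.]]
[[171, 149], [132, 201], [155, 219], [195, 168]] [[471.0, 39.0], [392.0, 88.0], [369.0, 56.0], [450.0, 6.0]]
or [245.6975089   79.83629893] [[567. -46.   0.]]
[[226, 30], [225, 130], [265, 130], [267, 30]] [[617.0, -16.0], [505.0, -28.0], [511.0, -78.0], [623.0, -63.0]]
```

View pics/w1.png

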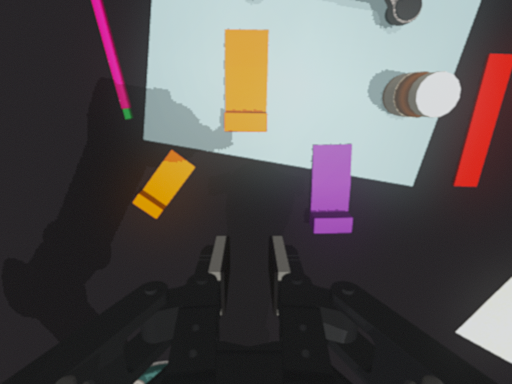

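The wrist view shows the shim at (246,80), toe up, on the midline of the fingers. In world coordinates its toe is at (620,-39), heel (508,-53), yaw 6.9°, so it needs about -2.4° to aim at the foot. Next I descend behind the heel.

Request:
{"op": "arm_command", "data": {
  "deltas": [
    [[0,0,-0.01,0,0.5,-5,0.75],[0,0,-0.02,0,0.5,-10,0.75],[0,0,-0.02,0,0.5,-15,0.75],[0,0,-0.02,0,0.5,-19,0.75],[0,0,-0.02,0,0.5,-21,0.75],[0,0,-0.02,0,0.5,-22,0.75],[0,0,-0.02,0,0.5,-22,0.75],[0,0,-0.02,0.8,0.6,-22,0.75],[0,0,-0.02,1.5,0.7,-22,0.75],[0,0,-0.02,1.5,0.7,-22,0.75]]
  ]
}}

```text
time_s: 2.85
position: [0.4878, -0.0535, 0.0127]
tcp_rot: [0.0, 0.998, 0.061, 0.003]
wrist_force: [0.2, -0.3, 1.6]
finger_gap: 0.0213
```

Request:
{"op": "arm_command", "data": {
  "deltas": [
    [[0,0,0,0.4,0,0,0.75],[0,0,0,0.8,0,0,0.75],[0,0,-0.01,1.2,0,0,0.75],[0,0,-0.01,1.6,0.05,0,0.75],[0,0,-0.02,2.0,0.1,0,0.75],[0,0,-0.02,2.4,0.15,0,0.75],[0,0,-0.03,2.8,0.2,0,0.75],[0,0,-0.03,3.2,0.2,0,0.75],[0,0,-0.04,3.6,0.25,0,0.75],[0,0,-0.04,4.0,0.3,0,0.75],[0,0,-0.04,4.0,0.3,0,0.75]]
  ]
}}

```text
time_s: 3.95
position: [0.5255, -0.0506, 0.0114]
tcp_rot: [0.0, 0.999, 0.041, 0.001]
wrist_force: [0.0, -0.8, 0.4]
finger_gap: 0.0214
```

```bash
cat > m.py <<'E'
from h import *
import sys
t=sys.argv[1]
st=robot.read_state(); print(st['time_s'],st['position'].round(4),st['wrist_force'].round(2))
for n in('side','top'):
    s=snap(n,n+t)
    for nm,c,z in(('or',ORANGE,0),('ye',YEL,.03)):
        for b in blobs(mask(s,*c),30):
            m=b[:,0].mean(0); P=cast(s,m,z)[0]
            if not(.5<P[0]<.72 and abs(P[1])<.12): continue
            a=cv2.approxPolyDP(b,2.5,True)[:,0]
            print(n,nm,m.round(1),np.round(P[:2]*1000,1), a.tolist() if nm=='or' else '',np.round(cast(s,a,z)[:,:2]*1000).tolist() if nm=='or' else '')
a=cv2.imread('pics/side%s.png'%t)[140:260,200:420]; b=cv2.imread('pics/top%s.png'%t)[80:250,200:350]
a=cv2.resize(a,None,fx=2,fy=2,interpolation=2); b=cv2.resize(b,None,fx=2,fy=2,interpolation=2)
o=np.zeros((b.shape[0],740,3),np.uint8); o[:240,:440]=a; o[:,440:]=b; cv2.imwrite('pics/c%s.png'%t,o)
E
python3 m.py 2
```

```text
3.95 [ 0.5255 -0.0506  0.0114] [ 0.02 -0.82  0.39]
side or [264.3 208. ] [596.6 -48.1] [[289, 201], [277, 189], [252, 200], [252, 205], [259, 211], [244, 226], [248, 228]] [[649.0, -60.0], [646.0, -21.0], [587.0, -18.0], [580.0, -28.0], [584.0, -49.0], [539.0, -63.0], [543.0, -72.0]]
side ye [290.1 183.7] [660.7 -43.4]  
top ye [259.2 166. ] [661.7 -39.6]
```

View pics/c2.png

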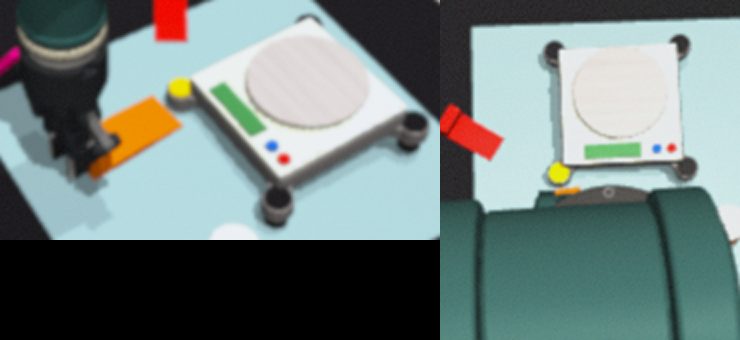

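Side view: toe mid at about (648,-41) and the yellow foot at (661,-42), lined up to about 2 mm. The shim origin is about 53 mm ahead of the TCP, so the final TCP x should be about 0.601.

Request:
{"op": "arm_command", "data": {
  "deltas": [
    [[0,0,0,0.4,0.03,0,0.75],[0,0,0,0.8,0.06,0,0.75],[0,0,0,1.2,0.1,0,0.75],[0,0,0,1.6,0.13,0,0.75],[0,0,0,2.0,0.16,0,0.75],[0,0,0,2.3,0.18,0,0.75],[0,0,0,2.6,0.2,0,0.75],[0,0,0,2.9,0.23,0,0.75],[0,0,0,3.2,0.26,0,0.75],[0,0,0,3.5,0.28,0,0.75],[0,0,0,3.8,0.3,0,0.75],[0,0,0,4.1,0.33,0,0.75],[0,0,0,4.4,0.35,0,0.75],[0,0,0,4.7,0.38,0,0.75],[0,0,0,5.0,0.4,0,0.75],[0,0,0,5.0,0.4,0,0.75]]
  ]
}}

```text
time_s: 5.65
position: [0.5656, -0.0476, 0.0105]
tcp_rot: [-0.0, 0.999, 0.04, -0.009]
wrist_force: [-10.4, -1.6, 7.9]
finger_gap: 0.0212
```

```bash
python3 m.py 3
```

```text
5.65 [ 0.5656 -0.0476  0.0105] [-10.42  -1.59   7.89]
side or [279.8 200. ] [634.3 -47.9] [[302, 194], [288, 194], [283, 184], [270, 189], [278, 200], [261, 216], [265, 218]] [[682.0, -59.0], [657.0, -44.0], [664.0, -17.0], [634.0, -13.0], [631.0, -46.0], [580.0, -61.0], [584.0, -69.0]]
side ye [290.7 182.2] [664.  -40.8]
```

View pics/c3.png

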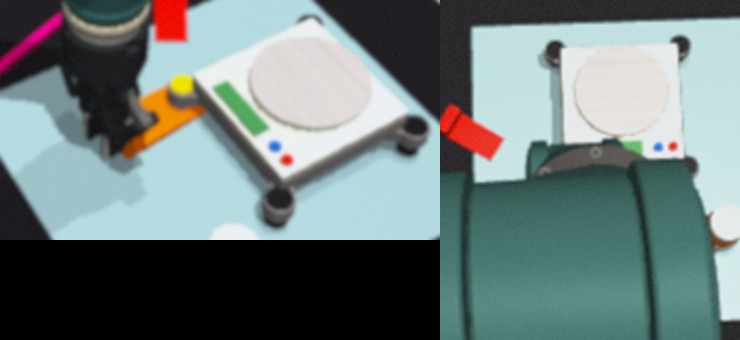

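Shim is halfway up the ramp under the foot (foot over x about +42) with 10 N push, and the other lugs look unmoved. I'll continue, with the command kept below the lug-contact point.

Request:
{"op": "arm_command", "data": {
  "deltas": [
    [[0,0,0,0.3,0.02,0,0.75],[0,0,0,0.5,0.04,0,0.75],[0,0,0,0.8,0.06,0,0.75],[0,0,0,1.0,0.08,0,0.75],[0,0,0,1.3,0.1,0,0.75],[0,0,0,1.5,0.12,0,0.75],[0,0,0,1.8,0.14,0,0.75],[0,0,0,2.0,0.16,0,0.75],[0,0,0,2.2,0.18,0,0.75],[0,0,0,2.4,0.19,0,0.75],[0,0,0,2.4,0.19,0,0.75],[0,0,0,2.4,0.19,0,0.75]]
  ]
}}

```text
time_s: 6.95
position: [0.5887, -0.0458, 0.0104]
tcp_rot: [-0.0, 0.999, 0.04, -0.01]
wrist_force: [-12.0, -0.8, 9.9]
finger_gap: 0.0214
```

```bash
python3 m.py 4
```

```text
6.95 [ 0.5887 -0.0458  0.0104] [-12.05  -0.76   9.87]
side or [286.  200.9] [643.6 -56.6] [[303, 194], [290, 193], [270, 210], [275, 212]] [[683.0, -61.0], [662.0, -44.0], [603.0, -58.0], [609.0, -68.0]]
side ye [291.1 181.3] [666.1 -39.4]
```

View pics/c4.png

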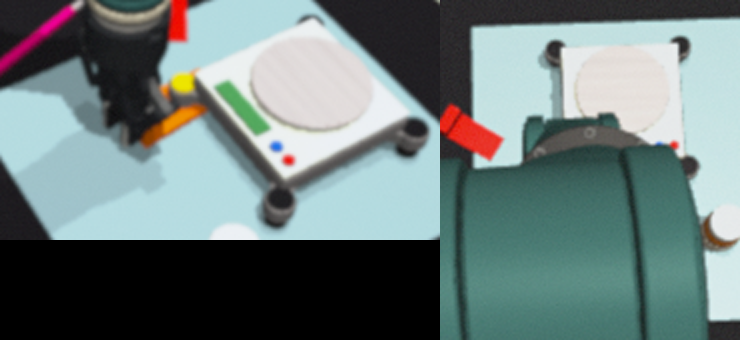

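The foot is now just at the ramp's top edge (x about +19). I need about 10 mm more, slowly.

Request:
{"op": "arm_command", "data": {
  "deltas": [
    [[0,0,0,0.2,0.02,0,0.75],[0,0,0,0.4,0.03,0,0.75],[0,0,0,0.6,0.05,0,0.75],[0,0,0,0.8,0.06,0,0.75],[0,0,0,0.8,0.06,0,0.75],[0,0,0,0.8,0.06,0,0.75]]
  ]
}}

```text
time_s: 7.65
position: [0.6013, -0.0447, 0.0103]
tcp_rot: [-0.0, 0.999, 0.04, -0.005]
wrist_force: [-5.7, -0.3, 1.8]
finger_gap: 0.0216
```

The push force fell to 5.7 N, so the foot is on the flat (x about +7). I'll back off, rise and clear the view.

Request:
{"op": "arm_command", "data": {
  "deltas": [
    [[0,0,0,-1,-0.08,0,0.75],[0,0,0,-3,-0.2,0,0.75],[0,0,0,-6,-0.4,0,0.75],[0,0,0,-7,-0.4,0,0.75],[0,0,0,-7,-0.4,5,0.75],[0,0,0,-7,-0.4,10,0.75],[0,0,0,-7,-0.4,15,0.75],[0,0,0,-7,-0.4,20,0.75],[0,0,0,-7,-0.4,22,0.75],[0,0,0,-11,-6,22,0.75],[0,0,0,-14,-11,22,0.75],[0,0,0,-16,-16,22,0.75],[0,0,0,-17,-21,22,0.75],[0,0,0,-17,-26,22,0.75],[0,0,0,-17,-31,22,0.75],[0,0,0,-17,-36,22,0.75],[0,0,0,-17,-41,22,0.75],[0,0,0,-17,-46,22,0.75],[0,0,0,-17,-46,22,0.75]]
  ]
}}

```text
time_s: 9.55
position: [0.4358, -0.5098, 0.2319]
tcp_rot: [0.002, 0.999, 0.039, 0.001]
wrist_force: [0.0, 0.8, 0.4]
finger_gap: 0.0215
```

```bash
python3 m.py 5; python3 - <<'E'
from h import *
# black caps via dark blobs on pale mat; before vs after
import pickle
for n in('top','side'):
    for t in('0','5'):
        im=cv2.imread(f'pics/{n}{t}.png'); s=pickle.load(open(n+'0.pkl','rb'))
        g=im.max(2); 
        C={'top':[(257,106),(320,103),(323,164)],'side':[(353,153),(406,205),(338,242)]}[n]
        o=[]
        for u,v in C:
            w=(g[v-9:v+10,u-9:u+10]<70).astype(float); yy,xx=np.mgrid[v-9:v+10,u-9:u+10]
            if w.sum()>5: p=((xx*w).sum()/w.sum(),(yy*w).sum()/w.sum()); o.append([round(p[0],1),round(p[1],1),*np.round(cast(s,p,.034)[0,:2]*1000).tolist()])
        print(n,t,o)
a=cv2.imread('pics/side0.png');b=cv2.imread('pics/side5.png')
E
```

```text
9.55 [ 0.4358 -0.5098  0.2319] [0.04 0.84 0.4 ]
top or [257.7 167.4] [666.6 -36.4] [[260, 146], [247, 148], [253, 187], [271, 184], [268, 165], [261, 172], [254, 168], [254, 162], [261, 156]] [[723.0, -47.0], [720.0, -13.0], [616.0, -21.0], [621.0, -67.0], [671.0, -63.0], [654.0, -44.0], [666.0, -27.0], [682.0, -28.0], [696.0, -47.0]]
top ye [259.6 164.5] [665.7 -41. ]  
top 0 [[np.float64(255.9), np.float64(105.2), 822.0, -43.0], [np.float64(320.4), np.float64(101.1), 821.0, -209.0], [np.float64(322.9), np.float64(163.0), 657.0, -198.0]]
top 5 [[np.float64(256.6), np.float64(105.1), 822.0, -45.0], [np.float64(320.7), np.float64(101.9), 819.0, -210.0], [np.float64(323.5), np.float64(162.5), 658.0, -200.0]]
side 0 [[np.float64(405.4), np.float64(204.3), 815.0, -207.0], [np.float64(338.0), np.float64(239.9), 655.0, -201.0]]
side 5 [[np.float64(337.1), np.float64(243.1), 649.0, -206.0]]
```

View pics/c5.png

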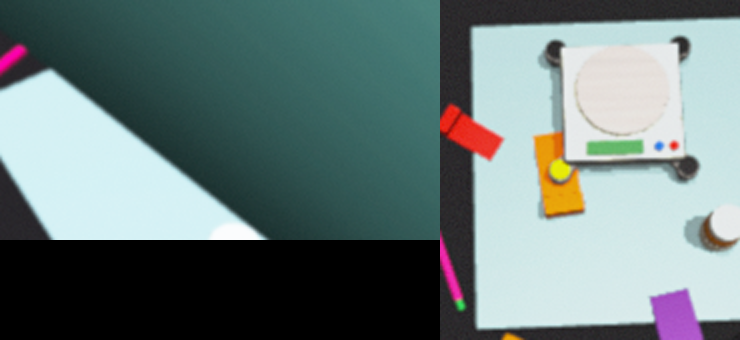

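Top view: the yellow foot (259,164) sits over the flat, with the heel clear of the lug and the balance moved only 1–2 mm. The arm blocks the side camera, so I'll back away and check the level.

Request:
{"op": "arm_command", "data": {
  "deltas": [
    [[0,0,0,-3,-4,0,0.75],[0,0,0,-6,-8,0,0.75],[0,0,0,-10,-12,0,0.75],[0,0,0,-12.5,-14.5,0,0.75],[0,0,0,-12.5,-14.5,0,0.75],[0,0,0,-12.5,-14.5,0,0.75]]
  ]
}}

```text
time_s: 10.25
position: [0.3107, -0.6496, 0.2313]
tcp_rot: [0.0, 0.999, 0.039, 0.0]
wrist_force: [0.3, 0.1, -0.1]
finger_gap: 0.0212
```

```bash
python3 m.py 6; python3 - <<'E'
from h import *
import pickle
S={n:pickle.load(open(n+'0.pkl','rb')) for n in('top','side')}
def tri(pt,ps):
    a0=S['top']['origin'];b0=S['side']['origin'];a=cast(S['top'],pt,0)[0]-a0;b=cast(S['side'],ps,0)[0]-b0
    t=np.linalg.lstsq(np.c_[a,-b],b0-a0,rcond=None)[0]; return ((a0+a*t[0]+b0+b*t[1])/2*1000).round(1)
def cen(n,t,lo,hi,box=None):
    s=dict(img=cv2.imread(f'pics/{n}{t}.png')[:,:,::-1].copy()); m=mask(s,lo,hi)
    b=max([c for c in blobs(m,10) if box is None or (box[0]<c[:,0,0].mean()<box[1] and box[2]<c[:,0,1].mean()<box[3])],key=cv2.contourArea); M=cv2.moments(b); return M['m10']/M['m00'],M['m01']/M['m00']
for t in('0','6'):
    B={'top':(240,335,90,180),'side':(270,420,140,260)}
    y=[cen(n,t,*YEL,B[n]) for n in('top','side')]; g=[cen(n,t,(45,80,60),(75,255,255),B[n]) for n in('top','side')]
    r=[cen(n,t,(170,100,80),(180,255,255),(300,360,120,240)) for n in('top','side')]
    bl=[cen(n,t,(100,130,80),(125,255,255),(300,360,120,240)) for n in('top','side')]
    print(t,'yellow',tri(*y),'green',tri(*g),'red',tri(*r),'blue',tri(*bl))
E
```

```text
10.25 [ 0.3107 -0.6496  0.2313] [ 0.29  0.14 -0.08]
side or [281.7 194.3] [646.1 -37.8] [[303, 194], [288, 193], [284, 182], [264, 187], [264, 195], [277, 209]] [[683.0, -61.0], [659.0, -42.0], [669.0, -13.0], [626.0, -2.0], [614.0, -20.0], [617.0, -64.0]]
side ye [291.3 181.1] [666.8 -39.1]  
top or [257.7 167.6] [666.  -36.2] [[259, 146], [247, 148], [253, 187], [271, 184], [268, 165], [261, 172], [254, 168], [254, 162], [260, 158]] [[723.0, -44.0], [720.0, -13.0], [616.0, -21.0], [621.0, -67.0], [671.0, -63.0], [654.0, -44.0], [666.0, -27.0], [682.0, -28.0], [691.0, -44.0]]
top ye [259.7 164.3] [666.  -41.3]  Traceback (most recent call last):
  File "<stdin>", line 13, in <module>
  File "<stdin>", line 9, in cen
ValueError: max() iterable argument is empty
```

View pics/c6.png

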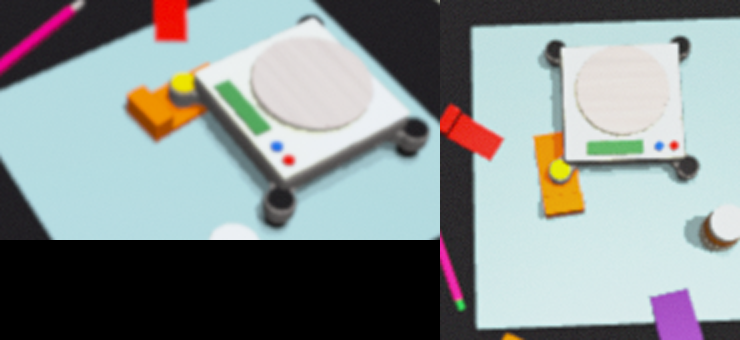

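Side view: the yellow cap (291,181) now stands over the shim's flat, and the heel is free of the lug. Top and side rays for the cap meet at (665,-41) mm at about 34 mm height, which is the level height, with foot at shim x of about +9. The cap was lower at the start. Handing in.

```bash
python3 -c "
from bench import robot
print(robot.finish_job())"
```

```text
the job is handed in; nothing more can be done
None
```

I pushed the larger orange shim, the one on the mat, toe first under the yellow-capped foot, then backed the gripper off, parked the arm clear and handed the job in at about 10 s.

**Position:** the foot stands over shim x of about +9 mm (the level range is -5 to +20), about 1–2 mm off the shim's centre line. The heel is clear of the lug.

**Level:** the top and side views agree on the yellow cap at about 34 mm height, which is its level height. The push force peaked at about 12 N, against the 3–7 N expected, and fell to 5.7 N once the foot was on the flat. I did not test steadiness separately.

**Balance:** in the top view the balance's three black caps moved only 1–2 mm. The same check from the side gave one cap about 8 mm off. That reading was taken while the arm blocked most of the side view, so I discounted it.

**Other things:** I did not touch the jar, pen, ruler or the look-alike shims, but I did not re-measure them at the end. My last script, which was to work out the heights of the balance's coloured markings, stopped with an error. The level check therefore rests on the yellow cap alone.

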